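Hold a steel tube in the sawing board

ROBOT

A 6-joint arm with a two-finger parallel gripper is mounted at the origin on a cart in front of the work surface, level with it; the furniture and walls round the work are solid. World frame = base frame: x ahead of the robot, y to its left, z up, the work surface at z = 0. Lengths are in m, angles in rad, forces in N, time in s.
With the tool pointing down it reaches from about 0.325 to 0.85 m from the base axis. Payload 4.4 kg.
Tool frame: the origin (TCP) lies midway between the tips of the shut fingers; the grasp point (between the pads) lies 19 mm behind it; z points along the fingers, y is the direction in which the jaws open and shut (so a half turn about z gives the same grasp; the last joint's range is limited). The gripper opens to 94 mm and grips with 3 to 60 N. Pads are 16 mm wide; open, the fingers measure 119 mm over their backs; the gripper's body (75 mm by 177 mm) begins 78 mm behind the grasp point.
Start: joints at [-0.15, 0.207, 1.542, -0, 1.393, -0.15], TCP at [0.575, -0, 0.205] pointing down, gripper open.
Joint ranges: [-2.73, 2.73], [-0.86, 2.22], [0.23, 2.46], [-1.11, 4.25], [0.08, 2.63], [-2.82, 2.82]. Speed limits (rad/s): [2.79, 2.79, 3.14, 3.14, 3.14, 3.14].

INTERFACE

Orientations are given as a unit quaternion [w, x, y, z].
In Python, from cell import arm, snapshot, camera_model gives the robot as it stands.
- The arm moves only by the tool drive_tool, never from a script. Its argument "moves" is a list of rows, each an object with "dp": the shift along the tool's x, y, z in cm, a list of three; "yaw": the turn about the tool's z in degrees. In form: [{"dp": [dx, dy, dz], "yaw": yaw}, ...]. A call has 1 to 20 rows; each row shifts and turns the commanded pose from where the row before left it, along the tool's axes as they then stand; what a row does not reach is not made up. A row lasts 1/10 s, in which the tool goes at most 50 mm and 8.59 degrees, less where a joint would pass 70% of its speed; a pose out of reach is approached as far as the arm can. A call is refused whole if a number of a shift passes 5 or a number of a turn 8.59, either way. A call with a gripper value outside its range is refused whole. "fingers" is the opening, from 0 (shut) to 1 (fully open), set as the call begins (left out, the last holds). The fingers move at their own pace and stop on an object; "newtons" is the grip in N (left out, the last holds). Time passes only in rows, so rows that do not move let the fingers close. It gives the time, the measured TCP pose, the force and the opening at its end, in the units of the state.
- arm.observe(): the state, without advancing time (a new reading comes with each control period).
- snapshot(name): name is "scene" or "side" or "wrist"; returns the picture (420x560x3 uint8, red, green, blue); there is no depth.
- camera_model(name): a dict with "vfov" (degrees; the focal length in pixels is half the picture's height over the tangent of half this angle, whatever the lens; pixels are square), "cx", "cy" (the principal point, pixels), "distortion" ([k1, k2, p1, p2, k3] as OpenCV has them; the pictures are not rectified), "cam_to_world" (4x4, takes a point from camera to world coordinates); the wrist camera has in their place "mount" (4x4, takes a point from camera to tool coordinates, whose origin is the TCP and whose axes are the flange's). Camera axes: x right, y down, z forward; pixel columns grow to the right and rows downward; lengths in m; the calibration is good to about 2 mm. A picture is of the moment at which its call begins: read the wrist's pose just before it. camera_model takes no time and is no camera call.
- arm.job_done(): hands the job in, once; it reports no verdict.
The state is a dict: "t": time; "joint_positions": joint angles; "qd": joint speeds; "joint_torque": joint torques, N m; "position": TCP position; "tool_rot": TCP orientation; "wrist_force": force on the tool from outside, world axes, zero at the start; "wrist_torque": the same for the moment, N m; "gripper_width": opening from 0.0 (shut) to 1.0 (fully open).
Only numpy, scipy, OpenCV 4.12 (cv2) and the standard library are available. Lean on these libraries where they do the work, as an engineer would, in place of code of your own. Each camera call takes 0.05 s, during which the arm holds its last target.

TASK

Get the rectangular steel tube ready for sawing: look which end of the sawing board has the stop block bolted on, and stand the tube on the board, narrow side down and lengthwise along the fence, with its end up against the stop block. Then press it firmly into the fence and down onto the board together with one diagonal push (some 10 N each way), and finish while still holding it there, without letting go. Leave the other things on the bench as they are.

Things in the scene. Friction and masses are not known exactly. Their poses are not given: they have to be found in the camera images.
- tube: the workpiece: loose bare steel rectangular tube (hollow section, open at both ends), 40 mm wide (its x), 140 mm long (its y) and 60 mm high (its z), 3 mm wall, 0.28 to 0.52 kg. It starts on the bench top to the robot's right, standing on a 40 mm side. Origin: centre of its underside; z up. Gripped across its 40 mm width in its upper 25 mm, the fingers stay above the fence.
- board: fixed plywood sawing board, 200 mm (x) by 340 mm (y), 18 mm thick, varnished, screwed to the bench; the steel tube slides easily on it (friction 0.2 to 0.3). Origin: centre of its underside, on the bench top; its x points away from the robot towards the fence, its y along the fence to the left, z up.
- fence: fixed straight wooden fence on the far side of the board, 30 mm thick (x), 340 mm long (y), 25 mm high, parallel to the board, with two narrow saw slots near its middle. Origin: centre of its underside, on the board's top, at x = +75 mm, y = 0 of the board; its near face, where the tube goes, is at x = +60 mm. A touching tube has its origin at x = +40 mm of the board. Its top is 43 mm above the bench.
- stop_block: fixed wood stop block with bolt head on top, 44 (x) x 30 (y) x 28 mm (33 with bolt), in front of the fence at the left (y = +150 mm of the board) or right end (-150), x = +35 mm. Origin: centre of its underside, on the board's top; axes as the board. The tube's end goes against its inner face, 15 mm from the origin: a touching tube has its origin 85 mm from the stop's, towards the board's middle.
- hole_cap: flat round black cap, 24 mm across, 3 mm high, fixed on the board over the unused stop hole, at the end opposite the stop block. Origin: centre of its underside.
- pipe_stub: bystander: loose round red-primed pipe offcut lying on the bench, 34 mm across, 140 mm long (its y), 34 mm high. Not the workpiece; leave it.
- flux_tin: bystander: loose round tin, 77 mm across, 39 mm high. Leave it.
- tape_measure: bystander: loose tape measure in a case, 68 x 72 x 34 mm. Leave it.

How it is judged:
By the outcome, as a careful person would: the job done as asked, in the order asked, and still so for the second after the job is handed in, while the arm keeps its last pose, push and grip.
It also fails if it takes over 58 s, if anything falls off the work surface, if the arm or the gripper's body presses on something with over 40 N, if the wrist force passes 120 N, or if a joint passes its speed limit or range.

## Working session

There is one attempt and no reset: what is moved stays moved. The work goes in short steps, Python scripts to look and compute and a tool call to move; the robot and the scene stay as the last step left them, time stands still between calls to the robot, and variables do not carry over. Pictures are saved under pics/ and viewed, and the job is handed in when it is done.

Besides the shell and the picture viewer there is one more tool, called after "Emit:" as name(argument=value, ...) on one line, values as JSON. drive_tool: Moves the arm, as the interface text tells. Its arguments: {"type":"object","properties":{"moves":{"type":"array","items":{"type":"object","properties":{"dp":{"type":"array","items":{"type":"number"}},"yaw":{"type":"number"}}}},"fingers":{"type":"number"},"newtons":{"type":"number"}},"required":["moves"]}

```bash
mkdir -p pics; ls
python3 - <<'E'
from cell import arm,snapshot,camera_model
import cv2
s=arm.observe();print(s)
for n in ["scene","side","wrist"]:
    print(n,camera_model(n))
    cv2.imwrite(f"pics/{n}0.png",snapshot(n)[:,:,::-1])
E
```

```text
pics
{'t': 0.0, 'joint_positions': array([-1.50491459e-01,  2.07435081e-01,  1.54291036e+00, -3.47732686e-05,
        1.39349818e+00, -1.50549120e-01]), 'qd': array([-0.00029521, -0.0027233 ,  0.00085498,  0.0010789 ,  0.00032991,
       -0.00188685]), 'joint_torque': array([-8.39226868e-05, -3.70882022e+01, -2.81415099e+01,  6.96549774e-02,
        3.60915181e-02, -1.71865345e-04]), 'position': array([5.74206995e-01, 1.02011704e-04, 2.04302928e-01]), 'tool_rot': array([-8.96027475e-04,  7.07083765e-01,  7.07128901e-01, -6.81276609e-04]), 'wrist_force': array([ 0.28524984,  0.24765021, -0.54615685]), 'wrist_torque': array([ 0.01137127,  0.03450554, -0.09338537]), 'gripper_width': 0.9994527815807944}
scene {'vfov': 54.34600534463799, 'cx': 273.92398495350466, 'cy': 215.2443762810826, 'distortion': array([-0.02028113,  0.        ,  0.        ,  0.        ,  0.        ]), 'cam_to_world': array([[ 0.68546872, -0.38022762,  0.62093445, -0.11019842],
       [-0.72787323, -0.33647131,  0.59748441, -0.64683433],
       [-0.01825345, -0.86151844, -0.50739806,  0.57461159],
       [ 0.        
[... 290 characters left out ...]
     [ 0.8140002 ,  0.50887322, -0.28009232,  0.32293022],
       [ 0.01099788, -0.49561442, -0.86847302,  1.14174873],
       [ 0.        ,  0.        ,  0.        ,  1.        ]])}
wrist {'vfov': 66.5010586103063, 'cx': 279.4127711035447, 'cy': 205.97585911042313, 'distortion': array([0.00930751, 0.        , 0.        , 0.        , 0.        ]), 'mount': array([[ 8.18870216e-04, -9.66687153e-01, -2.55959523e-01,
         7.39421239e-02],
       [ 9.99999328e-01,  5.81684139e-04,  1.00235803e-03,
        -6.64855551e-05],
       [-8.20079033e-04, -2.55960172e-01,  9.66686980e-01,
        -1.78676099e-01],
       [ 0.00000000e+00,  0.00000000e+00,  0.00000000e+00,
         1.00000000e+00]])}
```

View pics/scene0.png

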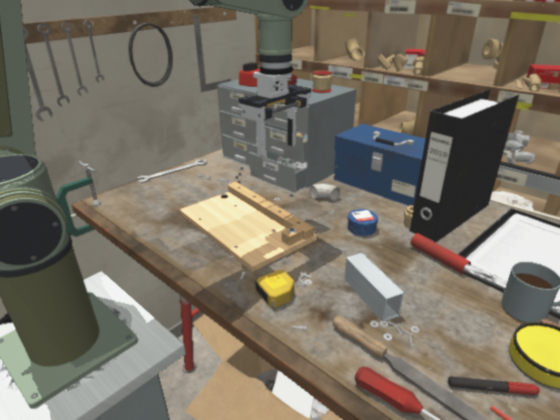

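View pics/side0.png

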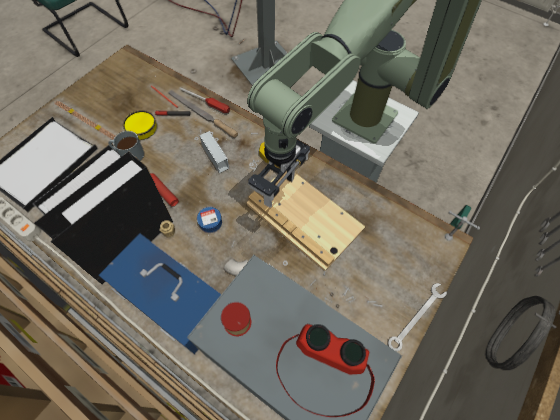

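View pics/wrist0.png

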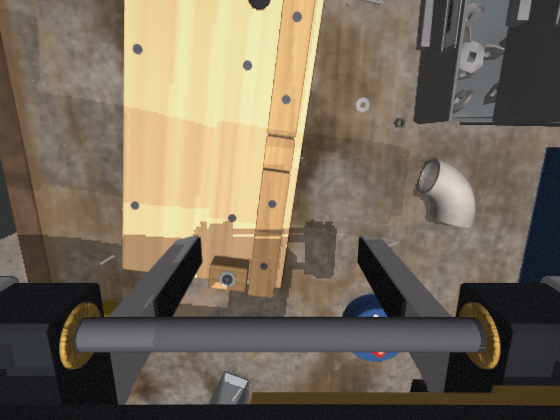

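The stop block is at the right (-y) end and the cap is at the left. I'll zoom in to pick out features.

```bash
cat > h.py <<'E'
import numpy as np,cv2
from cell import camera_model
from scipy.spatial.transform import Rotation as R
def K(m):
    f=210/np.tan(np.radians(m["vfov"])/2); return np.array([[f,0,m["cx"]],[0,f,m["cy"]],[0,0,1]])
def pose(n,st=None):
    m=camera_model(n)
    if n!="wrist": return m,m["cam_to_world"]
    T=np.eye(4);T[:3,:3]=R.from_quat(np.roll(st["tool_rot"],-1)).as_matrix();T[:3,3]=st["position"]
    return m,T@m["mount"]
def cast(n,uv,z,st=None):
    m,T=pose(n,st)
    p=cv2.undistortPoints(np.array(uv,float).reshape(-1,1,2),K(m),m["distortion"]).reshape(-1,2)
    d=np.c_[p,np.ones(len(p))]@T[:3,:3].T;o=T[:3,3]
    return o+d*((z-o[2])/d[:,2])[:,None]
E
python3 - <<'E'
import cv2
a=cv2.imread('pics/scene0.png');b=cv2.imread('pics/side0.png')
cv2.imwrite('pics/z1.png',cv2.resize(a[245:325,335:415],None,fx=7,fy=7,interpolation=2))
cv2.imwrite('pics/z2.png',cv2.resize(b[120:180,190:250],None,fx=9,fy=9,interpolation=2))
E
```

```text
(no output)
```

View pics/z1.png

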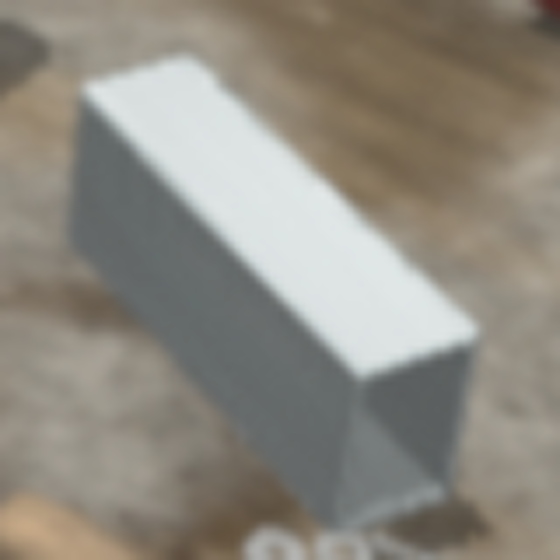

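View pics/z2.png

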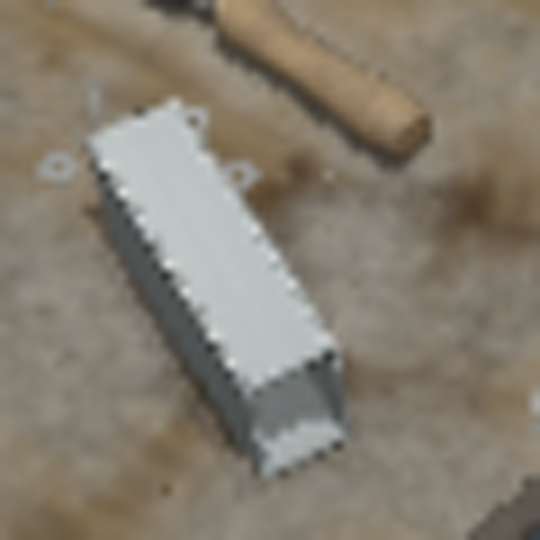

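Run:
```python
import cv2,numpy as np
from h import *
sc=np.array([(85,85),(190,55),(478,332),(360,378)])/7+(335-.43,245-.43)
si=np.array([(92,142),(178,98),(338,350),(245,388)])/9+(190-.44,120-.44)
for n,p in (("scene",sc),("side",si)):
    w=cast(n,p,.06);print(n,w.round(4).tolist(),w.mean(0).round(4),[np.linalg.norm(w[i]-w[i-1]).round(4) for i in range(4)])
    for i,j in((1,2),(0,3)):
        d=w[i]-w[j];print(np.degrees(np.arctan2(d[0],d[1])))
a=cv2.imread('pics/wrist0.png')
cv2.imwrite('pics/z3.png',cv2.resize(a[100:310,100:330],None,fx=3,fy=3,interpolation=2)[:600,:800])
cv2.imwrite('pics/z4.png',cv2.resize(a[0:200,100:340],None,fx=3,fy=3,interpolation=2))
```

```text
scene [[0.4959, -0.2736, 0.06], [0.53, -0.2886, 0.06], [0.4736, -0.415, 0.06], [0.4367, -0.4009, 0.06]] [ 0.4841 -0.3446  0.06  ] [np.float64(0.1404), np.float64(0.0372), np.float64(0.1384), np.float64(0.0395)]
24.034180015883223
24.941944761048962
side [[0.4731, -0.4103, 0.06], [0.4365, -0.3975, 0.06], [0.4945, -0.2687, 0.06], [0.5285, -0.2858, 0.06]] [ 0.4832 -0.3406  0.06  ] [np.float64(0.1363), np.float64(0.0388), np.float64(0.1413), np.float64(0.0381)]
-155.74857775984097
-156.01223790363875
```

View pics/z3.png

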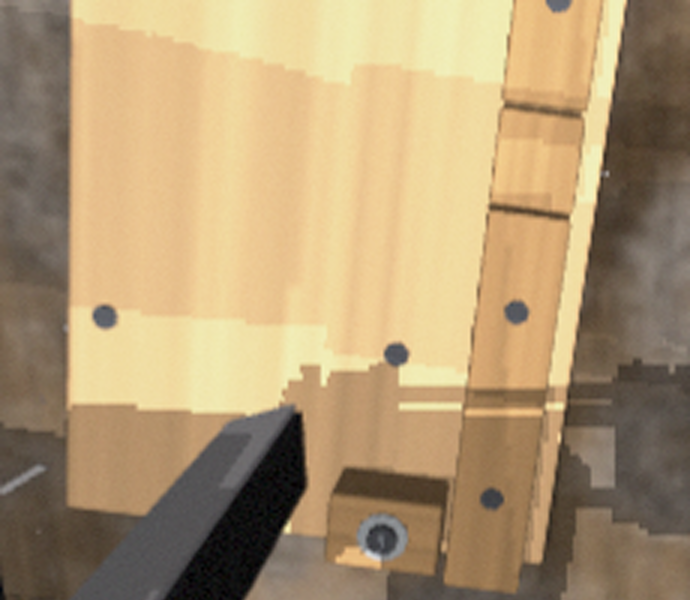

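View pics/z4.png

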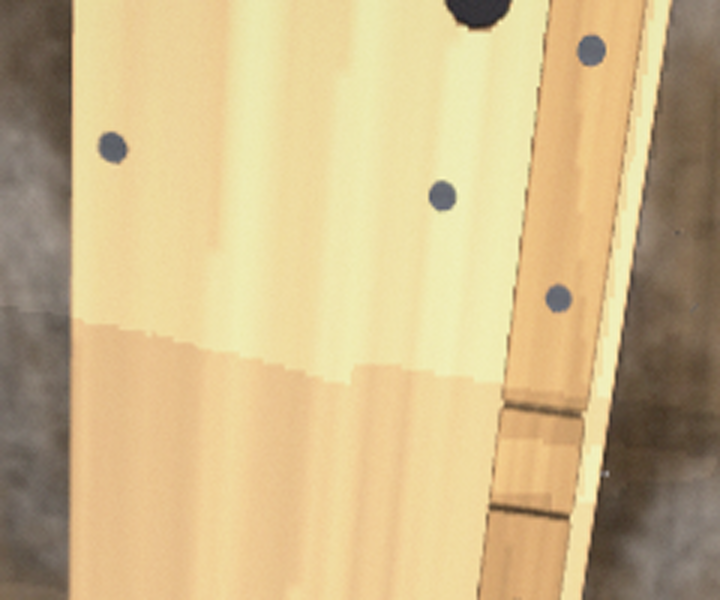

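Run:
```python
from h import *
from cell import arm
st=arm.observe();print(st['t'])
def c3(l,o):return np.array(l)/3+np.array(o)-.33
fn=cast("wrist",np.r_[c3([(546,20),(505,380)],(100,0)),c3([(490,206),(445,578)],(100,100))],.043,st)
ff=cast("wrist",np.r_[c3([(645,10),(583,405)],(100,0)),c3([(568,216),(519,590)],(100,100))],.043,st)
sb=cast("wrist",c3([(334,492),(443,505),(325,570),(435,574)],(100,100)),.046,st)
bn=cast("wrist",np.r_[c3([(72,5),(72,560)],(100,0)),c3([(67,505)],(100,100))],.018,st)
bolt=cast("wrist",c3([(382,537)],(100,100)),.051,st)
for k in('fn','ff','sb','bn','bolt'):print(k,eval(k)[:,:2].round(4).tolist())
for e in(fn,ff,bn):
    d=e[0]-e[-1];print(np.degrees(np.arctan2(d[0],d[1])))
```

```text
0.15
fn [[0.5764, 0.1782], [0.5626, 0.0689], [0.5569, 0.0255], [0.5373, -0.1217]]
ff [[0.6073, 0.1809], [0.5895, 0.0605], [0.5846, 0.0219], [0.5665, -0.1269]]
sb [[0.4963, -0.0835], [0.5376, -0.0889], [0.491, -0.1165], [0.5338, -0.1182]]
bn [[0.4178, 0.1898], [0.3939, 0.0007], [0.3792, -0.1024]]
bolt [[0.5147, -0.0997]]
7.414062304406478
7.553310527044881
7.526611186522812
```

Stop inner face, fence line and bolt all agree to within 2 mm: the board is turned about -7.5°, and the target tube origin is about (0.531, -0.015). Next I move near the tube for a wrist look.

Emit:
drive_tool(moves=[{"dp":[-3.3,-0.96,0]},{"dp":[-3.3,-0.96,0]},{"dp":[-3.3,-0.96,0]},{"dp":[-3.3,-0.96,0]},{"dp":[-3.3,-0.96,0]},{"dp":[-3.3,-0.96,0]},{"dp":[-3.3,-0.96,0]},{"dp":[-3.3,-0.96,0]},{"dp":[-3.3,-0.96,0]},{"dp":[-3.3,-0.96,0]},{"dp":[-3.3,-0.96,0]},{"dp":[-3.3,-0.96,0]},{"dp":[0,0,0],"yaw":8.1},{"dp":[0,0,0],"yaw":8.1},{"dp":[0,0,0],"yaw":8.1},{"dp":[0,0,0]},{"dp":[0,0,0]}], fingers=1, newtons=45)

```text
invalid input at $.moves[0]: expected keys dp, yaw
```

Run:
```python
from cell import arm,snapshot
import cv2,pickle
s=arm.observe();pickle.dump(s,open('s1.pkl','wb'));print(s['t'],s['position'],s['tool_rot'],s['qd'].round(3))
cv2.imwrite("pics/wrist1.png",snapshot("wrist")[:,:,::-1])
```

```text
0.15 [5.74385085e-01 9.10635961e-05 2.04562744e-01] [-6.95773919e-04  7.07112760e-01  7.07100268e-01 -5.20321715e-04] [-0.001 -0.    -0.005  0.    -0.    -0.001]
```

View pics/wrist1.png

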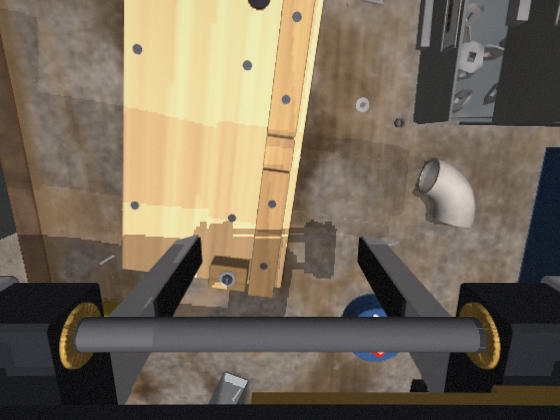

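The call was refused because both keys are needed, so the picture is unchanged. Retrying.

Emit:
drive_tool(moves=[{"dp":[-3.3,-0.96,0],"yaw":0},{"dp":[-3.3,-0.96,0],"yaw":0},{"dp":[-3.3,-0.96,0],"yaw":0},{"dp":[-3.3,-0.96,0],"yaw":0},{"dp":[-3.3,-0.96,0],"yaw":0},{"dp":[-3.3,-0.96,0],"yaw":0},{"dp":[-3.3,-0.96,0],"yaw":0},{"dp":[-3.3,-0.96,0],"yaw":0},{"dp":[-3.3,-0.96,0],"yaw":0},{"dp":[-3.3,-0.96,0],"yaw":0},{"dp":[-3.3,-0.96,0],"yaw":0},{"dp":[-3.3,-0.96,0],"yaw":0},{"dp":[0,0,0],"yaw":8.1},{"dp":[0,0,0],"yaw":8.1},{"dp":[0,0,0],"yaw":8.1},{"dp":[0,0,0],"yaw":0},{"dp":[0,0,0],"yaw":0}], fingers=1, newtons=45)

```text
t: 1.9
position: [0.4597, -0.3959, 0.2052]
tool_rot: [-0.0, 0.839, 0.544, -0.0]
wrist_force: [-0.2, -0.1, 0.5]
gripper_width: 0.997
```

Run:
```python
from cell import arm,snapshot
import cv2,pickle
s=arm.observe();pickle.dump(s,open('s1.pkl','wb'));print(s['t'],s['position'],s['tool_rot'],s['qd'].round(3))
cv2.imwrite("pics/wrist2.png",snapshot("wrist")[:,:,::-1])
```

```text
1.9 [ 0.45969681 -0.3958704   0.20519068] [-2.53545071e-04  8.39296524e-01  5.43673872e-01 -4.05875638e-05] [ 0.002 -0.002 -0.001 -0.001  0.001  0.007]
```

View pics/wrist2.png

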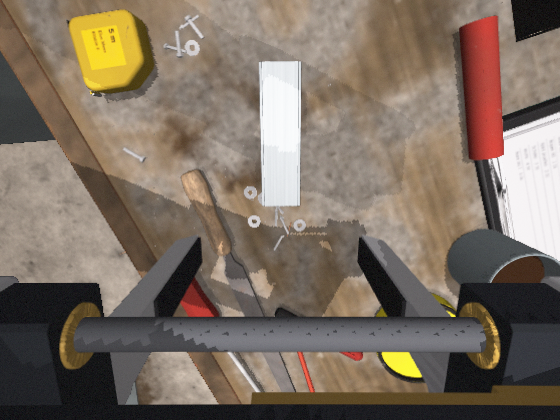

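The tube's top shows corners at about (259,62), (299,62), (300,206) and (261,206), nearly aligned with the tool.

Run:
```python
from h import *
import pickle
s=pickle.load(open('s1.pkl','rb'))
a=cv2.imread('pics/wrist2.png');hsv=cv2.cvtColor(a,cv2.COLOR_BGR2HSV)
g=a.min(2)
m=(g>175).astype(np.uint8);m[:, :240]=0;m[:,330:]=0;m[230:]=0
n,l,st,c=cv2.connectedComponentsWithStats(m);i=1+st[1:,4].argmax();print(st[i])
cn=cv2.findContours((l==i).astype(np.uint8),0,2)[0][0];r=cv2.minAreaRect(cn);b=cv2.boxPoints(r);print(r)
Rt=R.from_quat(np.roll(s["tool_rot"],-1)).as_matrix()
for b in (b,[(259,62),(299.5,62),(300.5,206),(261,206)]):
  w=cast("wrist",b,.06,s);q=(w-s['position'])@Rt
  print(w[:,:2].round(4).tolist(),w.mean(0));print('tool cm',(q*100).round(2).tolist(),q.mean(0)*100)
```

```text
[ 258   61   43  146 5735]
((279.2613525390625, 133.475830078125), (41.58839797973633, 145.25714111328125), 0.42757248878479004)
[[0.4347, -0.3974], [0.495, -0.271], [0.5303, -0.287], [0.4743, -0.4155]] [ 0.48356279 -0.34273949  0.06      ]
tool cm [[-1.17, -2.21, 14.52], [12.84, -1.88, 14.52], [12.81, 2.0, 14.52], [-1.2, 2.14, 14.52]] [5.82148240e+00 1.26564981e-02 1.45202728e+01]
[[0.4945, -0.272], [0.529, -0.2874], [0.4753, -0.4157], [0.4376, -0.3988]] [ 0.48411541 -0.34346691  0.06      ]
tool cm [[12.73, -1.88, 14.52], [12.73, 1.9, 14.52], [-1.17, 2.24, 14.52], [-1.17, -1.89, 14.52]] [ 5.77769083  0.09282871 14.52022602]
```

Emit:
drive_tool(moves=[{"dp":[2.9,0.0,0],"yaw":0},{"dp":[2.9,0.05,0],"yaw":0},{"dp":[0,0,3],"yaw":0},{"dp":[0,0,4],"yaw":0},{"dp":[0,0,4],"yaw":0},{"dp":[0,0,3],"yaw":0},{"dp":[0,0,2],"yaw":0},{"dp":[0,0,0.9],"yaw":0},{"dp":[0,0,0],"yaw":0},{"dp":[0,0,0],"yaw":0},{"dp":[0,0,0],"yaw":0}])

```text
t: 3.05
position: [0.4853, -0.3445, 0.0383]
tool_rot: [0.002, 0.84, 0.543, 0.0]
wrist_force: [-0.5, -0.4, -0.4]
gripper_width: 0.999
```

Emit:
drive_tool(moves=[{"dp":[0,0,0],"yaw":0},{"dp":[0,0,0],"yaw":0},{"dp":[0,0,0],"yaw":0},{"dp":[0,0,0],"yaw":0},{"dp":[0,0,0],"yaw":0},{"dp":[0,0,0],"yaw":0},{"dp":[0,0,0],"yaw":0},{"dp":[0,0,0],"yaw":0},{"dp":[0,0,0],"yaw":0},{"dp":[0,0,0],"yaw":0}], fingers=0, newtons=45)

```text
t: 4.05
position: [0.4841, -0.3433, 0.0364]
tool_rot: [-0.0, 0.84, 0.542, -0.0]
wrist_force: [-1.2, -0.3, -0.2]
gripper_width: 0.42
```

Emit:
drive_tool(moves=[{"dp":[0,0,-1],"yaw":0},{"dp":[0,0,-2],"yaw":0},{"dp":[0,0,-2],"yaw":0},{"dp":[0,0,-2],"yaw":0},{"dp":[0,0,-1],"yaw":-4.2},{"dp":[0,0,0],"yaw":-4.2},{"dp":[0,0,0],"yaw":-4.2},{"dp":[0,0,0],"yaw":-4.2},{"dp":[0,0,0],"yaw":0},{"dp":[0,0,0],"yaw":0}])

```text
t: 5.05
position: [0.4836, -0.3428, 0.1159]
tool_rot: [-0.001, 0.752, 0.659, -0.0]
wrist_force: [0.3, -0.5, -4.8]
gripper_width: 0.429
```

Emit:
drive_tool(moves=[{"dp":[1.2,0,0],"yaw":0},{"dp":[2.0,0,0],"yaw":0},{"dp":[2.4,-0.1,0],"yaw":0},{"dp":[2.4,-0.1,0],"yaw":0},{"dp":[2.4,-0.1,0],"yaw":0},{"dp":[2.4,-0.1,0],"yaw":0},{"dp":[2.4,-0.1,0],"yaw":0},{"dp":[2.4,-0.1,0],"yaw":0},{"dp":[2.4,-0.1,0],"yaw":0},{"dp":[2.4,-0.1,0],"yaw":0},{"dp":[2.4,0,0],"yaw":0},{"dp":[2.4,0,0],"yaw":0},{"dp":[2.4,0,0],"yaw":0},{"dp":[2.4,0,0],"yaw":0},{"dp":[1.6,0,0],"yaw":0},{"dp":[0.8,0,0],"yaw":0},{"dp":[0,0,0],"yaw":0},{"dp":[0,0,0],"yaw":0},{"dp":[0,0,0],"yaw":0}])

```text
t: 6.95
position: [0.521, -0.0018, 0.1165]
tool_rot: [0.0, 0.752, 0.659, -0.0]
wrist_force: [-0.7, -0.3, -5.1]
gripper_width: 0.422
```

Run:
```python
from cell import arm,snapshot
import cv2,pickle
s=arm.observe();pickle.dump(s,open('s3.pkl','wb'));print(s['t'],s['position'],s['tool_rot'],s['wrist_force'],s['wrist_torque'],s['gripper_width'])
cv2.imwrite("pics/wrist3.png",snapshot("wrist")[:,:,::-1])
cv2.imwrite("pics/scene3.png",cv2.resize(snapshot("scene")[130:290,160:360,::-1],None,fx=3.7,fy=3.7))
```

```text
6.95 [ 0.5209521  -0.00181922  0.11645515] [ 1.01728638e-04  7.52096329e-01  6.59053173e-01 -1.28062077e-04] [-0.68752076 -0.28189686 -5.1375938 ] [ 0.05746504  0.00412584 -0.01426577] 0.422310841399166
```

View pics/wrist3.png

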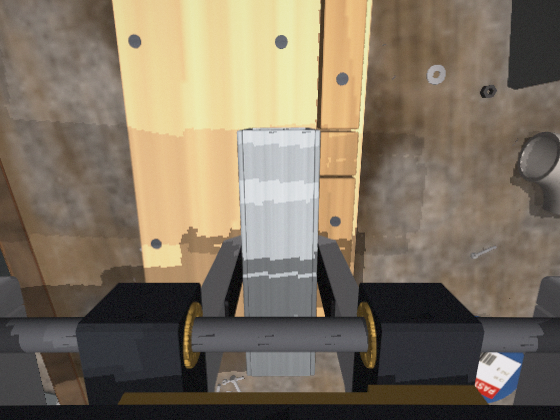

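View pics/scene3.png

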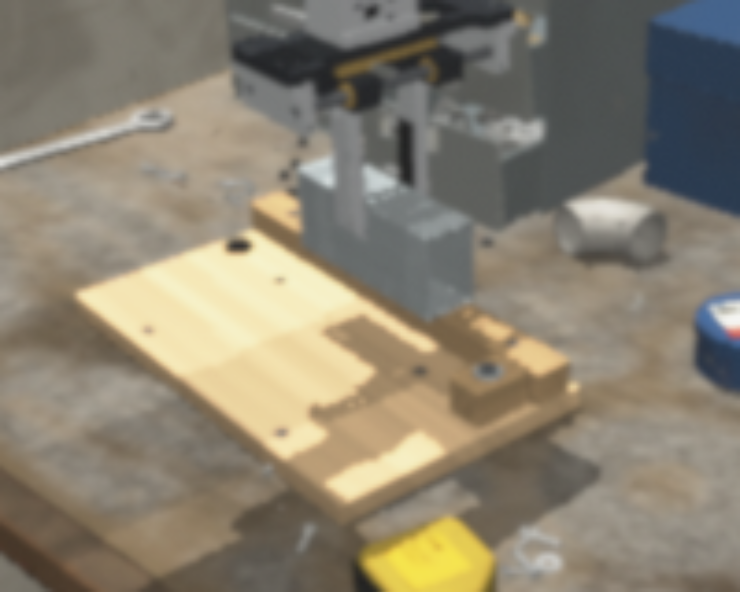

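Run:
```python
from h import *
import pickle
s=pickle.load(open('s3.pkl','rb'))
a=cv2.imread('pics/wrist3.png')
cv2.imwrite('pics/z5.png',cv2.resize(a[0:190,230:380],None,fx=4,fy=3,interpolation=2))
```

```text
(no output)
```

View pics/z5.png

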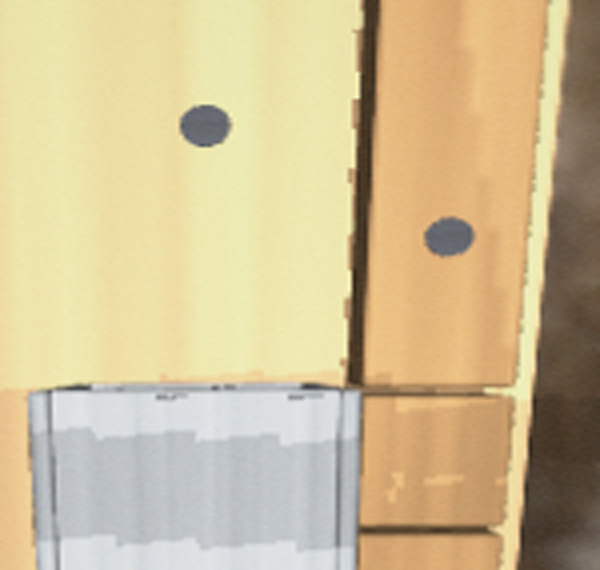

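Run:
```python
from h import *
import pickle
s=pickle.load(open('s3.pkl','rb'))
Rt=R.from_quat(np.roll(s["tool_rot"],-1)).as_matrix()
t=lambda l:np.array(l)/(4,3)+(230-.37,-.33)
for nm,l,z in(('near',[(380,2),(363,385)],.043),('far',[(547,2),(517,385)],.043),('base',[(359,50),(346,370)],.018),('tubetop',[(32,392),(360,390)],.1165+.0236),('tubeedge',[(35*1,400),(40,565)],.14)):
    w=cast("wrist",t(l),z,s);q=(w-s['position'])@Rt;d=q[0]-q[1]
    print(nm,(q[:,:2]*100).round(2).tolist(),'ang',np.degrees(np.arctan2(d[1],d[0])))
q=(np.array([.5373,-.1217,.043])-s['position'])@Rt;print('fence R end in tool',q*100)
```

```text
near [[15.48, 3.15], [6.89, 3.15]] ang -0.018560991156386382
far [[15.47, 6.04], [6.89, 6.09]] ang -0.33745900987811506
base [[15.2, 3.1], [7.25, 3.09]] ang 0.024998406228136937
tubetop [[6.97, -1.95], [7.01, 1.91]] ang -90.4993892959801
tubeedge [[6.85, -1.92], [4.2, -1.95]] ang 0.5171828492877656
fence R end in tool [-11.66725179   3.19476178   7.34927738]
```

Emit:
drive_tool(moves=[{"dp":[0,0,1],"yaw":0},{"dp":[0,0,1.5],"yaw":0},{"dp":[0,0,1.5],"yaw":0},{"dp":[0,0,1],"yaw":0},{"dp":[0,0,0.6],"yaw":0},{"dp":[0,0,0.3],"yaw":0},{"dp":[0,0,0],"yaw":0},{"dp":[0,0,0],"yaw":0}])

```text
t: 7.85
position: [0.5217, -0.0014, 0.058]
tool_rot: [0.0, 0.752, 0.659, 0.0]
wrist_force: [0.3, -0.0, -4.7]
gripper_width: 0.423
```

Emit:
drive_tool(moves=[{"dp":[0,0,0.1],"yaw":0},{"dp":[0,0,0],"yaw":0},{"dp":[0,0,0],"yaw":0}])

```text
t: 8.15
position: [0.5213, -0.0013, 0.0568]
tool_rot: [0.0, 0.752, 0.659, 0.0]
wrist_force: [0.3, -0.3, -4.7]
gripper_width: 0.421
```

Emit:
drive_tool(moves=[{"dp":[0,0,0.1],"yaw":0},{"dp":[0,0,0],"yaw":0},{"dp":[0,0,0],"yaw":0}])

```text
t: 8.45
position: [0.521, -0.0012, 0.0554]
tool_rot: [-0.0, 0.752, 0.659, -0.0]
wrist_force: [0.4, -0.0, -4.3]
gripper_width: 0.423
```

Emit:
drive_tool(moves=[{"dp":[0,0,0.05],"yaw":0},{"dp":[0,0,0.05],"yaw":0},{"dp":[0,0,0],"yaw":0},{"dp":[0,0,0],"yaw":0}])

```text
t: 8.85
position: [0.521, -0.0013, 0.0544]
tool_rot: [-0.0, 0.752, 0.659, -0.0]
wrist_force: [0.5, -0.1, -4.9]
gripper_width: 0.426
```

Emit:
drive_tool(moves=[{"dp":[0,0,0.04],"yaw":0},{"dp":[0,0,0],"yaw":0},{"dp":[0,0,0],"yaw":0}])

```text
t: 9.15
position: [0.5213, -0.0013, 0.0543]
tool_rot: [0.0, 0.752, 0.659, 0.0]
wrist_force: [-0.8, -0.8, -2.9]
gripper_width: 0.422
```

Light contact with the board. Sliding toward the stop.

Emit:
drive_tool(moves=[{"dp":[-0.2,0,0],"yaw":0},{"dp":[-0.2,0,0],"yaw":0},{"dp":[-0.2,0,0],"yaw":0},{"dp":[-0.2,0,0],"yaw":0},{"dp":[-0.1,0,0],"yaw":0},{"dp":[0,0,0],"yaw":0},{"dp":[0,0,0],"yaw":0}])

```text
t: 9.85
position: [0.5202, -0.0105, 0.0544]
tool_rot: [0.0, 0.752, 0.659, 0.0]
wrist_force: [0.1, 0.1, -0.5]
gripper_width: 0.42
```

Emit:
drive_tool(moves=[{"dp":[-0.1,0,0],"yaw":0},{"dp":[0,0,0],"yaw":0},{"dp":[0,0,0],"yaw":0}])

```text
t: 10.15
position: [0.5201, -0.0111, 0.0544]
tool_rot: [0.0, 0.752, 0.659, 0.0]
wrist_force: [0.2, 1.1, 0.7]
gripper_width: 0.421
```

Emit:
drive_tool(moves=[{"dp":[-0.1,0,0],"yaw":0},{"dp":[0,0,0],"yaw":0},{"dp":[0,0,0],"yaw":0}])

```text
t: 10.45
position: [0.52, -0.0122, 0.0543]
tool_rot: [0.0, 0.752, 0.659, 0.0]
wrist_force: [-0.2, 1.2, 2.6]
gripper_width: 0.419
```

Emit:
drive_tool(moves=[{"dp":[-0.1,0,0],"yaw":0},{"dp":[0,0,0],"yaw":0},{"dp":[0,0,0],"yaw":0}])

```text
t: 10.75
position: [0.5198, -0.0132, 0.0543]
tool_rot: [0.0, 0.752, 0.659, 0.0]
wrist_force: [-0.2, 2.2, 4.7]
gripper_width: 0.419
```

Emit:
drive_tool(moves=[{"dp":[-0.1,0,0],"yaw":0},{"dp":[0,0,0],"yaw":0},{"dp":[0,0,0],"yaw":0}])

```text
t: 11.05
position: [0.5197, -0.0142, 0.0543]
tool_rot: [0.0, 0.752, 0.659, 0.0]
wrist_force: [0.4, 1.3, 4.9]
gripper_width: 0.42
```

Emit:
drive_tool(moves=[{"dp":[-0.1,0,0],"yaw":0},{"dp":[0,0,0],"yaw":0},{"dp":[0,0,0],"yaw":0}])

```text
t: 11.35
position: [0.5196, -0.0152, 0.0543]
tool_rot: [0.0, 0.752, 0.659, 0.0]
wrist_force: [-0.2, 2.1, 4.9]
gripper_width: 0.422
```

Emit:
drive_tool(moves=[{"dp":[-0.1,0,0],"yaw":0},{"dp":[0,0,0],"yaw":0},{"dp":[0,0,0],"yaw":0}])

```text
t: 11.65
position: [0.5195, -0.0162, 0.0543]
tool_rot: [0.0, 0.752, 0.659, 0.0]
wrist_force: [0.5, 1.7, 4.4]
gripper_width: 0.419
```

Emit:
drive_tool(moves=[{"dp":[-0.1,0,0],"yaw":0},{"dp":[0,0,0],"yaw":0},{"dp":[0,0,0],"yaw":0}])

```text
t: 11.95
position: [0.5193, -0.0172, 0.0543]
tool_rot: [0.0, 0.752, 0.659, 0.0]
wrist_force: [0.4, 2.4, 5.3]
gripper_width: 0.421
```

Emit:
drive_tool(moves=[{"dp":[-0.1,0,0],"yaw":0},{"dp":[0,0,0],"yaw":0},{"dp":[0,0,0],"yaw":0}])

```text
t: 12.25
position: [0.5192, -0.0177, 0.0543]
tool_rot: [-0.0, 0.752, 0.659, 0.001]
wrist_force: [0.4, 2.9, 5.0]
gripper_width: 0.424
```

Run:
```python
from cell import arm,snapshot
import cv2,pickle
s=arm.observe();print(s['t'],s['position'],s['wrist_force'],s['wrist_torque'])
a=snapshot("scene");b=snapshot("side")
cv2.imwrite("pics/scene4.png",cv2.resize(a[170:270,220:320,::-1],None,fx=6,fy=6,interpolation=2))
cv2.imwrite("pics/side4.png",cv2.resize(b[140:270,220:370,::-1],None,fx=4.5,fy=4.5,interpolation=2))
```

```text
12.25 [ 0.5192241  -0.0176659   0.05431414] [0.43706607 2.86058936 5.0186601 ] [ 0.61191411 -0.02032455 -0.0087068 ]
```

View pics/scene4.png

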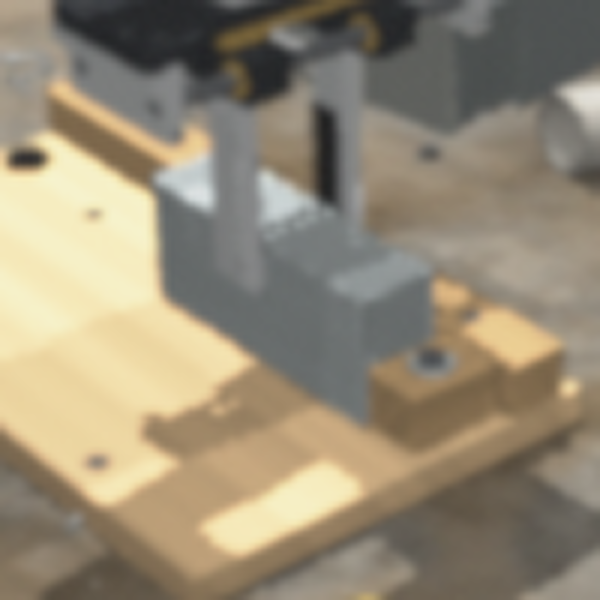

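View pics/side4.png

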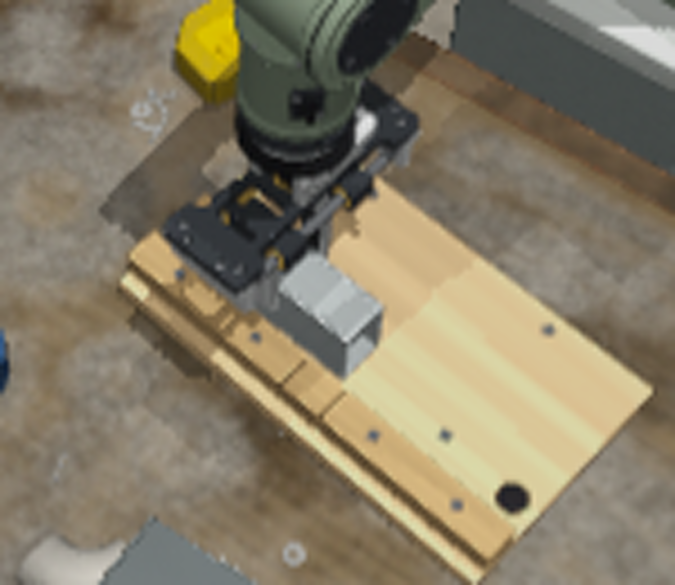

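Emit:
drive_tool(moves=[{"dp":[-0.05,0,0],"yaw":0},{"dp":[-0.05,0,0],"yaw":0},{"dp":[0,0,0],"yaw":0},{"dp":[0,0,0],"yaw":0}])

```text
t: 12.75
position: [0.5193, -0.0177, 0.0543]
tool_rot: [-0.001, 0.752, 0.659, 0.001]
wrist_force: [1.6, 6.7, 5.5]
gripper_width: 0.424
```

Touching the stop. Now toward the fence.

Emit:
drive_tool(moves=[{"dp":[0,0.2,0],"yaw":0},{"dp":[0,0.2,0],"yaw":0},{"dp":[0,0.2,0],"yaw":0},{"dp":[0,0.2,0],"yaw":0},{"dp":[0,0,0],"yaw":0},{"dp":[0,0,0],"yaw":0}])

```text
t: 13.35
position: [0.5261, -0.0186, 0.0544]
tool_rot: [-0.002, 0.752, 0.659, 0.0]
wrist_force: [-1.6, 5.5, 8.2]
gripper_width: 0.421
```

Emit:
drive_tool(moves=[{"dp":[0,0.1,0],"yaw":0},{"dp":[0,0.1,0],"yaw":0},{"dp":[0,0,0],"yaw":0},{"dp":[0,0,0],"yaw":0}])

```text
t: 13.75
position: [0.5278, -0.0188, 0.0544]
tool_rot: [-0.002, 0.752, 0.659, 0.0]
wrist_force: [-2.3, 6.8, 8.1]
gripper_width: 0.425
```

Emit:
drive_tool(moves=[{"dp":[0,0.1,0],"yaw":0},{"dp":[0,0,0],"yaw":0},{"dp":[0,0,0],"yaw":0}])

```text
t: 14.05
position: [0.5288, -0.019, 0.0544]
tool_rot: [-0.002, 0.752, 0.659, 0.0]
wrist_force: [-3.0, 6.7, 8.3]
gripper_width: 0.417
```

Emit:
drive_tool(moves=[{"dp":[0,0.1,0],"yaw":0},{"dp":[0,0,0],"yaw":0},{"dp":[0,0,0],"yaw":0}])

```text
t: 14.35
position: [0.5292, -0.019, 0.0544]
tool_rot: [-0.002, 0.752, 0.659, -0.0]
wrist_force: [-4.7, 5.6, 11.0]
gripper_width: 0.423
```

Emit:
drive_tool(moves=[{"dp":[0,0.1,0],"yaw":0},{"dp":[0,0,0],"yaw":0},{"dp":[0,0,0],"yaw":0}])

```text
t: 14.65
position: [0.5293, -0.019, 0.0544]
tool_rot: [-0.003, 0.752, 0.659, -0.001]
wrist_force: [-6.1, 6.7, 13.9]
gripper_width: 0.421
```

Emit:
drive_tool(moves=[{"dp":[0,0.05,0],"yaw":0},{"dp":[0,0,0],"yaw":0},{"dp":[0,0,0],"yaw":0}])

```text
t: 14.95
position: [0.5294, -0.019, 0.0544]
tool_rot: [-0.003, 0.752, 0.659, -0.001]
wrist_force: [-7.5, 6.7, 14.3]
gripper_width: 0.421
```

Emit:
drive_tool(moves=[{"dp":[0,0,-0.06],"yaw":0},{"dp":[0,0,0],"yaw":0},{"dp":[0,0,0],"yaw":0},{"dp":[0,0,0],"yaw":0}])

```text
t: 15.35
position: [0.5294, -0.019, 0.0545]
tool_rot: [-0.003, 0.752, 0.659, -0.001]
wrist_force: [-6.6, 5.7, 11.5]
gripper_width: 0.422
```

Emit:
drive_tool(moves=[{"dp":[0,0.1,0.02],"yaw":0},{"dp":[0,0,0],"yaw":0},{"dp":[0,0,0],"yaw":0}])

```text
t: 15.65
position: [0.5295, -0.019, 0.0545]
tool_rot: [-0.004, 0.752, 0.659, -0.002]
wrist_force: [-10.1, 6.2, 13.8]
gripper_width: 0.422
```

Emit:
drive_tool(moves=[{"dp":[0,0.06,0],"yaw":0},{"dp":[0,0,0],"yaw":0},{"dp":[0,0,0],"yaw":0},{"dp":[0,0,0],"yaw":0},{"dp":[0,0,0],"yaw":0},{"dp":[0,0,0],"yaw":0}])

```text
t: 16.25
position: [0.5295, -0.0191, 0.0545]
tool_rot: [-0.005, 0.752, 0.659, -0.002]
wrist_force: [-9.2, 7.5, 14.9]
gripper_width: 0.421
```

Run:
```python
from cell import arm,snapshot
from h import R
import cv2,numpy as np
s=arm.observe();print(s['t'],s['position'],s['wrist_force'],s['wrist_torque'],R.from_quat(np.roll(s["tool_rot"],-1)).as_matrix().round(4))
f=s['wrist_force'];print('board x,y',f[0]*.9914-f[1]*.1305,f[0]*.1305+f[1]*.9914)
a=snapshot("scene");b=snapshot("side");w=snapshot("wrist")
cv2.imwrite("pics/scene5.png",cv2.resize(a[170:270,220:320,::-1],None,fx=6,fy=6,interpolation=2))
cv2.imwrite("pics/side5.png",cv2.resize(b[140:270,220:370,::-1],None,fx=4.5,fy=4.5,interpolation=2))
cv2.imwrite("pics/wrist5.png",w[:,:,::-1])
```

```text
16.25 [ 0.52950853 -0.01906912  0.05446786] [-9.22616024  7.53822963 14.86595542] [ 1.00730862  1.83838329 -0.53601996] [[ 0.1319  0.9912 -0.0093]
 [ 0.9913 -0.1319  0.0039]
 [ 0.0026 -0.0098 -0.9999]]
board x,y -10.130554233162412 6.269386942532932
```

View pics/scene5.png

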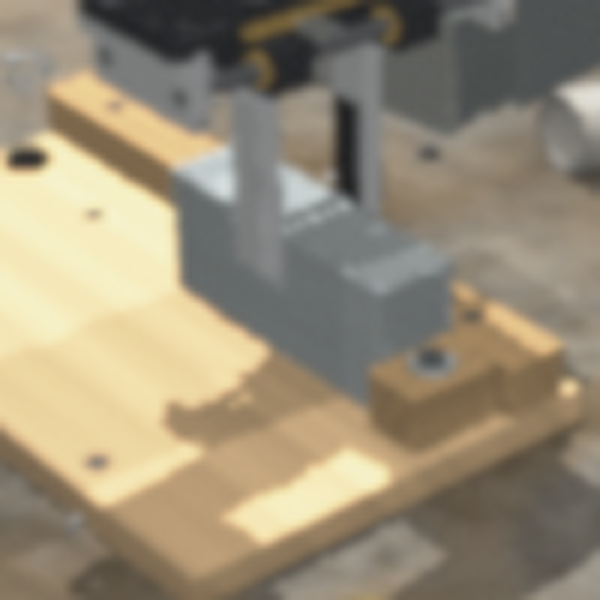

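View pics/side5.png

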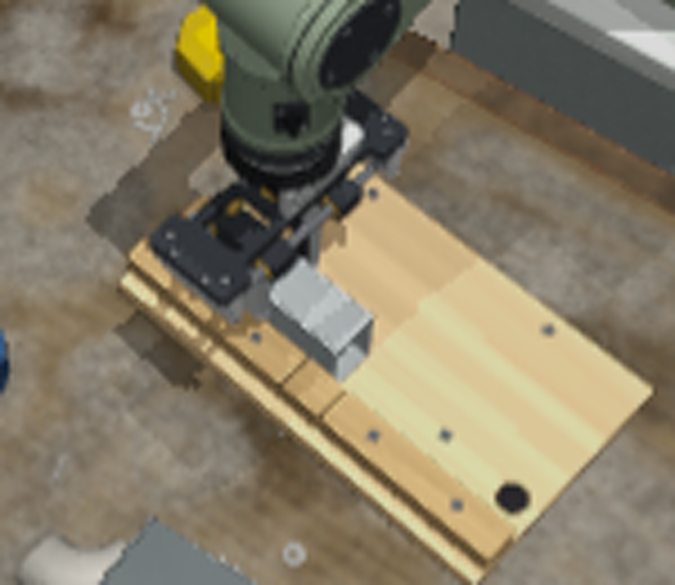

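View pics/wrist5.png

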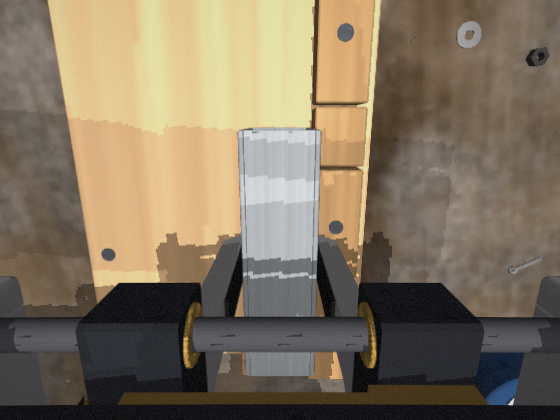

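The tube is seated against the stop and fence, with the tool leaning about 0.5° from compliance. I'll firm up the diagonal push slightly.

Emit:
drive_tool(moves=[{"dp":[0,0.06,-0.02],"yaw":0},{"dp":[0,0.05,-0.02],"yaw":0},{"dp":[0,0,0],"yaw":0},{"dp":[0,0,0],"yaw":0},{"dp":[0,0,0],"yaw":0},{"dp":[0,0,0],"yaw":0},{"dp":[0,0,0],"yaw":0},{"dp":[0,0,0],"yaw":0}])

```text
t: 17.2
position: [0.5296, -0.0191, 0.0545]
tool_rot: [-0.005, 0.752, 0.659, -0.003]
wrist_force: [-11.3, 6.7, 16.2]
gripper_width: 0.422
```

Emit:
drive_tool(moves=[{"dp":[0,0,0],"yaw":0},{"dp":[0,0,0],"yaw":0}])

```text
t: 17.4
position: [0.5296, -0.0191, 0.0545]
tool_rot: [-0.005, 0.752, 0.659, -0.003]
wrist_force: [-10.6, 5.5, 15.8]
gripper_width: 0.423
```

Emit:
drive_tool(moves=[{"dp":[0,0,0],"yaw":0}])

```text
t: 17.5
position: [0.5296, -0.0191, 0.0545]
tool_rot: [-0.005, 0.752, 0.659, -0.003]
wrist_force: [-11.4, 6.6, 16.2]
gripper_width: 0.426
```

Emit:
drive_tool(moves=[{"dp":[0,0.04,-0.05],"yaw":0},{"dp":[0,0.03,-0.05],"yaw":0},{"dp":[0,0,0],"yaw":0},{"dp":[0,0,0],"yaw":0},{"dp":[0,0,0],"yaw":0},{"dp":[0,0,0],"yaw":0}])

```text
t: 18.1
position: [0.5296, -0.0191, 0.0545]
tool_rot: [-0.006, 0.752, 0.659, -0.003]
wrist_force: [-10.2, 5.3, 11.8]
gripper_width: 0.423
```

Run:
```python
from cell import arm,snapshot
from h import R
import cv2,numpy as np
s=arm.observe();print(s['t'],s['position'],s['wrist_force'],R.from_quat(np.roll(s["tool_rot"],-1)).as_matrix().round(4))
f=s['wrist_force'];print('board x,y',f[0]*.9914-f[1]*.1305,f[0]*.1305+f[1]*.9914)
```

```text
18.1 [ 0.52964102 -0.0190862   0.05453777] [-10.18098155   5.30787343  11.84544519] [[ 0.1322  0.9911 -0.0128]
 [ 0.9912 -0.1321  0.0044]
 [ 0.0027 -0.0132 -0.9999]]
board x,y -10.786102591404306 3.933607625185153
```

Emit:
drive_tool(moves=[{"dp":[0,0.01,0.05],"yaw":0},{"dp":[0,0,0],"yaw":0},{"dp":[0,0,0],"yaw":0},{"dp":[0,0,0],"yaw":0},{"dp":[0,0,0],"yaw":0},{"dp":[0,0,0],"yaw":0},{"dp":[0,0,0],"yaw":0},{"dp":[0,0,0],"yaw":0}])

```text
t: 18.9
position: [0.5297, -0.0191, 0.0545]
tool_rot: [-0.006, 0.752, 0.659, -0.003]
wrist_force: [-12.2, 6.1, 14.7]
gripper_width: 0.425
```

Run:
```python
from cell import arm,snapshot
from h import R
import cv2,numpy as np
b=snapshot("side");w=snapshot("scene")
s=arm.observe();print(s['t'],s['position'],s['wrist_force'],R.from_quat(np.roll(s["tool_rot"],-1)).as_matrix().round(4)[:,2])
f=s['wrist_force'];print('board x,y',f[0]*.9914-f[1]*.1305,f[0]*.1305+f[1]*.9914)
cv2.imwrite("pics/side6.png",cv2.resize(b[170:250,250:350,::-1],None,fx=7,fy=7,interpolation=2))
cv2.imwrite("pics/scene6.png",cv2.resize(w[175:265,225:325,::-1],None,fx=6.5,fy=6.5,interpolation=2))
```

```text
19.0 [ 0.52967426 -0.01910091  0.05456217] [-11.00056864   6.3161012   15.27411647] [-0.013   0.0044 -0.9999]
board x,y -11.73021495461189 4.826208518350786
```

View pics/side6.png

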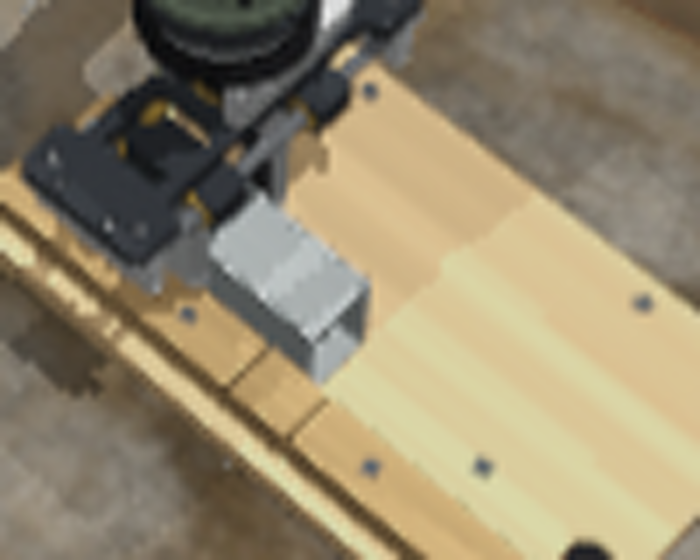

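View pics/scene6.png

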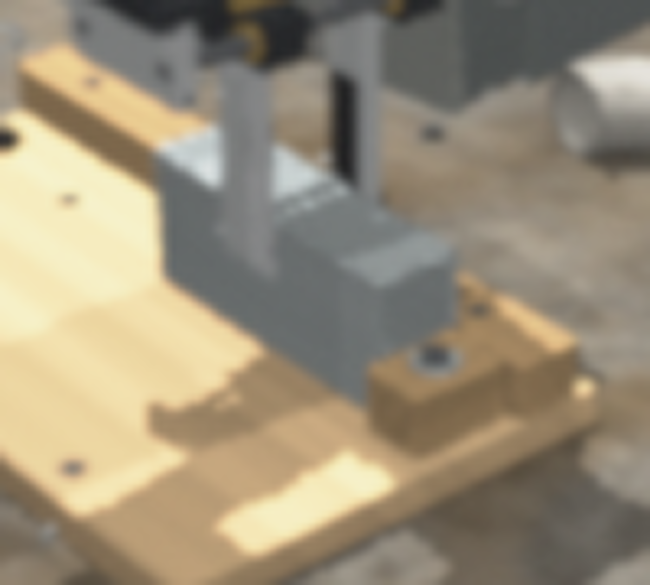

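Run:
```python
from cell import arm
print(arm.job_done())
s=arm.observe();print(s['t'],s['wrist_force'],s['position'])
```

```text
the job is handed in; nothing more can be done
None
the job is handed in; nothing more can be done
```

I stood the tube narrow side down on the board, slid its end against the stop block (bolted on at the right end), then slid it into the fence. I finished with one diagonal push, still gripping at a setting of 45 N, and handed it in at about 19 s.

- **Last force reading:** about 12 N into the fence, 15 N down onto the board and 5 N toward the stop. The downward push is above the 10 N you named; I kept it there because it helps hold the tube flat.
- **Contact:** the tube stopped moving against both the stop and the fence as the force rose. The last scene and side pictures show it seated against both.
- **Tilt:** the tool leans about 0.75° toward the fence from arm compliance. The tube probably leans with it, which could lift its near lower edge by up to about 0.5 mm. The interface gave no way to correct that.
- **Stop position:** the tube met the stop about 4 mm further along than my first estimate from the pictures, so I relied on the contact force for that.
- **Other things on the bench:** I did not touch the pipe offcut, the tin or the tape measure.

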